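# Close a specimen canister: find the thread start, screw the lid home

## Robot

A 7-joint arm with a two-finger parallel gripper is mounted at the origin on a cart in front of the work surface, level with it; the furniture and walls round the work are solid. World frame = base frame: x ahead of the robot, y to its left, z up, the work surface at z = 0. Lengths are in m, angles in rad, forces in N, time in s.
With the tool pointing down it reaches from about 0.375 to 0.925 m from the base axis. Payload 3.1 kg.
Tool frame: the origin (TCP) lies on the centre line of the jaws, within the pads' length; the fingertips stand 8 mm ahead of it and the grasp point (between the pads) lies 11 mm behind it (robot.tip_reach is the distance from the TCP to the fingertips, in m); z points along the fingers, y is the line along which they close (so a half turn about z gives the same grasp; the last joint's range is limited). The gripper opens to 85 mm and grips with 20 to 120 N. Pads are 22 mm wide; open, the fingers measure 114 mm over their backs; the gripper's body (76 mm by 85 mm) begins 54 mm behind the grasp point. The pads swing forward as they close: fully open they stand 13 mm farther back than shut.
Start: joints at [-1.332, 0.383, 0.044, 1.598, -0.018, 1.161, -0.05], TCP at [0.215, 0.613, 0.239] pointing down, gripper open.
Joint ranges: [-2.61, 2.61], [-0.41, 2.15], [-1.48, 1.57], [0, 2.5], [-1.57, 4.71], [0.05, 1.97], [-2.85, 2.85]. Speed limits (rad/s): [2.79, 2.79, 3.14, 3.14, 3.14, 3.14, 3.14].

## Interface

Orientations are given as a unit quaternion [w, x, y, z].
In Python, from plant import robot gives the robot as it stands. The module is installed in compiled form; this text tells all that it offers.
- The arm moves only by the tool arm_command, never from a script. Its argument "deltas" is a list of rows, each a list of 4 numbers: the shift along the tool's x, y, z in units of 40 mm (1.0 is 40 mm), then the turn about the tool's z in units of 5 degrees (1.0 is 5 degrees). A call has 1 to 20 rows; each row shifts and turns the commanded pose from where the row before left it, along the tool's axes as they then stand; what a row does not reach is not made up. A row lasts 1/8 s, in which the tool goes at most 62.5 mm and 10.7 degrees, less where a joint would pass 70% of its speed; a pose out of reach is approached as far as the arm can. A call with a number of a shift or a turn outside -1 to 1 is refused whole. A call with a gripper value outside its range is refused whole. "jaw" is the gripper's target within -1 to 1 (fully open at 1, half-way at 0, shut at -1), set as the call begins (left out, the last holds). The fingers move at their own pace and stop on an object; the grip force is fixed at half the most. Time passes only in rows, so rows that do not move let the fingers close. It gives the time, the measured TCP pose, the force, the opening and the grip force at its end, in the units of the state.
- robot.observe(): the state, without advancing time (a new reading comes with each control period).
- robot.capture(name): name is "side" or "top" or "wrist"; returns the picture (384x512x3 uint8, red, green, blue); there is no depth.
- robot.camera_info(name): a dict with "fx", "fy", "cx", "cy" (pixels), "k1" (the pictures are not rectified: a ray, as slopes to the right and down, at radius r is drawn at 1 + k1 r^2 times it, then the intrinsics apply), "R" (3x3) and "t" (3): a world point X has camera coordinates R X + t. Camera axes: x right, y down, z forward; pixel columns grow to the right and rows downward; lengths in m; the calibration is good to about 2 mm. A picture is of the moment at which its call begins: read the wrist's pose just before it. camera_info takes no time and is no camera call; for the wrist camera it gives the pose at the moment of the call.
- robot.close_job(): hands the job in; it is judged then, once.
The state is a dict: "t": time; "joint_pos": joint angles; "qd": joint speeds; "tau": joint torques, N m; "position": TCP position; "ee_rot": TCP orientation; "contact_force": force on the tool from outside, world axes, zero at the start; "wrist_torque": the same for the moment, N m; "finger_gap": opening from 0.0 (shut) to 1.0 (fully open); "gripper_force": force on a finger pad.
Only numpy, scipy, OpenCV 4.12 (cv2) and the standard library are available. Lean on these libraries where they do the work, as an engineer would, in place of code of your own. Each camera call takes 0.05 s, during which the arm holds its last target. There are 200 camera calls.

## Task

Close the specimen canister that stands clamped in the grey holder. Take its lid by the finger bar, set it level on the neck, turn it backward (anticlockwise from above) until you feel the thread starts drop in, then screw it forward (clockwise) until it stops fully home on its sealing ring, and let go. Work by feel: never press or wring the lid hard, and leave the things round about where they stand.

Things in the scene. Friction and masses are not known exactly. Their poses are not given: they have to be found in the camera images.
- holder: Grey round bench holder, fixed, base 100 mm across, collar 86 mm across and 36 mm high, with a clear canister (69 mm across) clamped upright on its axis. Origin: centre of the underside, on the bench; z up. How far the canister, and so its thread, is turned in the holder is not known and differs each time; it does not turn during the work.
- rim (a point): Centre of the canister's rim, 88 mm above the bench; z up (no thread angle can be read from it). The neck below it is 52 mm across, its lip tapering to 48 mm at the rim. A black rubber ring on the rim stands 3 mm high and springs down 2.5 mm under the lid (about 2 N to start, 10 N when the lid is home).
- thread (a point): Neck axis at mid thread, 12 mm below the rim. Four short white ridges, 60 mm across, starts 90 degrees apart, each falling clockwise and ending at an upright stop rib as high as the starts. A lid riding on the ridges is blocked clockwise by the ribs; anticlockwise it climbs to the starts and drops in within a quarter turn. Some 15 degrees farther back, dropped lugs meet the next rib.
- lid: Grey screw lid, 70 mm across, 70 to 120 g, right way up on the bench. Origin: centre of the skirt's lower edge; z up. Skirt 63 mm across inside; underside of its top at 20 mm, top face at 25 mm. Height of the origin above the bench: 76 to 81 mm riding on the ridges or ribs, 71 mm dropped in and resting on the rubber ring, 68.5 mm fully home.
- bar (a point): Point on the lid's axis 45 mm above its lower edge, in the upright finger bar on top: 56 mm long along the lid's x axis, 14 mm thick along y, from 25 to 55 mm above the lower edge. Grip it across y. The lid falls in of its own weight, or under a push of a few newtons, if the grip lets it.
- lugs (a point): Lid axis, 4 mm above the lower edge, amid four thread lugs inside the skirt at +x, +y, -x, -y (7 mm wide, 4 mm high, 54.6 mm between opposite ones). From the drop, 45 to 75 degrees clockwise brings the lid home: the thread pulls it down against a torque below 0.3 N m, then the lugs meet the ribs hard (stop turning there). It stays home when let go.
- spare_vial: Small glass vial with a white cap, 19 mm across, 54 mm tall; origin at the centre of its underside. A bystander.
- oil_dropper: Brown dropper bottle, 33 mm across, 102 mm tall, farther back; origin at the centre of its underside. A bystander.
- petri_dish: Round covered dish, 90 mm across, 15 mm high, farther back; origin at the centre of its underside. A bystander.
Mind the look-alikes: they are no part of the job. There is more than one size of the holder; the one meant has the size given above.

How it is judged:
By the outcome, as a careful person would: the job done as asked, in the order asked, and still so for the second after the job is handed in, with the robot touching nothing.
It also fails if it takes over 64 s, if anything falls off the work surface, if the arm or the gripper's body presses on something with over 40 N, if the wrist force passes 120 N, or if a joint passes its speed limit or range.

## Working session

There is one attempt and no reset: what is moved stays moved. The work goes in short steps, Python scripts to look and compute and a tool call to move; the robot and the scene stay as the last step left them, time stands still between calls to the robot, and variables do not carry over. Pictures are saved under pics/ and viewed, at most 10 in all, crops included, and the job is handed in when it is done.

Besides the shell and the picture viewer there is one more tool, called after "Request:" as name([rows], argument=value, ...), one row to a line, values as JSON. arm_command: Moves the arm, as the interface text tells. Shifts and turns lie within -1 to 1; 1 stands for 40 mm of shift or 5 degrees of turn. Its arguments: {"type":"object","properties":{"deltas":{"type":"array","items":{"type":"array","items":{"type":"number"}}},"jaw":{"type":"number"}},"required":["deltas"]}

```bash
mkdir -p pics
cat > h.py <<'E'
import numpy as np, cv2
from plant import robot
def snap(n,f):
    im=robot.capture(n); cv2.imwrite('pics/'+f,cv2.cvtColor(im,cv2.COLOR_RGB2BGR)); return im
def ray(ci,u,v):
    K=np.array([[ci['fx'],0,ci['cx']],[0,ci['fy'],ci['cy']],[0,0,1.]])
    d=np.array([(u-ci['cx'])/ci['fx'],(v-ci['cy'])/ci['fy']]); s=d.copy()
    for _ in range(20): s=d/(1+ci['k1']*(s@s))
    R=np.array(ci['R']);t=np.array(ci['t'])
    return -R.T@t, R.T@np.r_[s,1]
def at_z(ci,u,v,z):
    o,d=ray(ci,u,v); return o+d*(z-o[2])/d[2]
def proj(ci,X):
    c=np.array(ci['R'])@np.array(X)+np.array(ci['t']); s=c[:2]/c[2]; s=s*(1+ci['k1']*(s@s))
    return s*[ci['fx'],ci['fy']]+[ci['cx'],ci['cy']]
E
python3 - <<'E'
from h import *
import cv2
a=snap('top','a1.png');b=snap('side','b1.png')
for n in('top','side'):print(n,robot.camera_info(n))
print(robot.observe())
E
```

```text
top {'fx': 385.00683047358996, 'fy': 385.00683047358996, 'cx': 246.81485255739037, 'cy': 194.17112952119945, 'k1': -0.10267270744718646, 'R': array([[ 0.02889975, -0.99929896,  0.02379907],
       [-0.98676222, -0.03232199, -0.15892014],
       [ 0.15957796, -0.01889127, -0.98700456]]), 't': array([-0.17932661,  0.6448842 ,  0.82299781])}
side {'fx': 478.27719349448796, 'fy': 478.27719349448796, 'cx': 259.30642389876823, 'cy': 187.24867817075474, 'k1': 0.0641123869178975, 'R': array([[-0.94635354, -0.32304411, -0.00758139],
       [-0.10725216,  0.33615293, -0.9356806 ],
       [ 0.30481461, -0.88467153, -0.3527667 ]]), 't': array([0.54443767, 0.18669245, 0.64313001])}
{'t': 0.1, 'joint_pos': array([-1.33180253,  0.38379751,  0.04384746,  1.59940306, -0.01791463,
        1.16118965, -0.04991675]), 'qd': array([ 0.00149174, -0.00299723, -0.00010866, -0.00363887,  0.00032861,
       -0.0016027 ,  0.0001065 ]), 'tau': array([ 2.72446036e-03, -4.34729970e+01,  1.02934118e+00, -2.50452358e+01,
        1.08516240e-02,  5.45263320e-03,  5.62575352e-06]), 'position': array([0.21452949, 0.61270116, 0.23799074]), 'ee_rot': array([-1.42815804e-04,  1.67578630e-01,  9.85857980e-01, -1.19395772e-03]), 'contact_force': array([0.05070741, 0.20354996, 0.10166572]), 'wrist_torque': array([-0.02423781,  0.0228926 , -0.00817411]), 'gripper_force': 0.0, 'finger_gap': 0.9979743587472129}
```

View pics/a1.png

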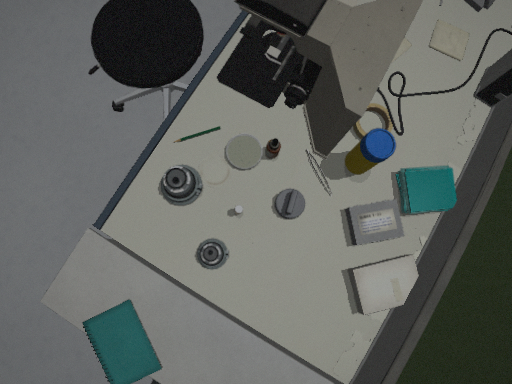

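View pics/b1.png

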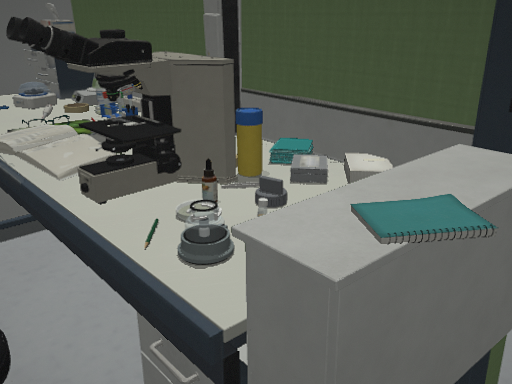

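Top view: the grey holders are at (180,184), the larger, and (212,253), the smaller. The lid with its bar is at (290,203). The dish at (243,152), the vial cap at (238,210) and the dropper at (273,148) are bystanders. I'll check sizes in a close crop.

Run:
```python
from h import *
im=cv2.imread('pics/a1.png')
c=cv2.resize(im[140:280,150:320],None,fx=4.7,fy=4.2857,interpolation=cv2.INTER_CUBIC); 
c=cv2.resize(im[145:275,150:320],None,fx=4.6,fy=4.6,interpolation=cv2.INTER_CUBIC)
cv2.imwrite('pics/a2.png',c)
ci=robot.camera_info('top')
for n,u,v,z in[('big',180,184,.036),('small',212,253,.03),('lid',290,204,.03),('vial',238,210,.05),('drop',273,148,.09),('dish',243,152,.015)]:print(n,at_z(ci,u,v,z).round(3))
```

```text
big [ 0.672 -0.003  0.036]
small [ 0.515 -0.084  0.03 ]
lid [ 0.634 -0.262  0.03 ]
vial [ 0.614 -0.14   0.05 ]
drop [ 0.751 -0.214  0.09 ]
dish [ 0.76  -0.148  0.015]
```

View pics/a2.png

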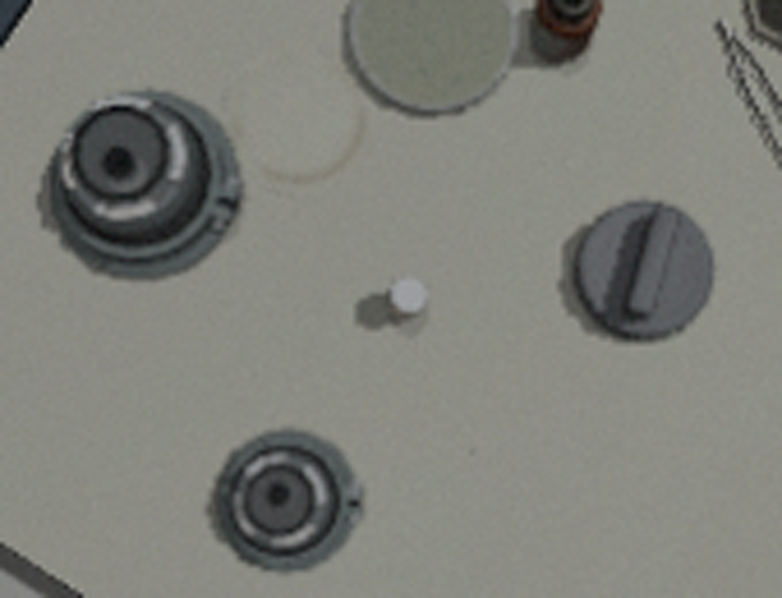

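Run:
```python
from h import *
ci=robot.camera_info('top')
f=lambda u,v,z:at_z(ci,150+u/4.6,145+v/4.6,z)
print('rim',f(121,152,.09).round(4)); print('holder',f(145,186,.0).round(4))
print('lid top',f(645,270,.025).round(4)); print('bar',f(657,262,.055).round(4))
a=f(670,210,.055);b=f(644,316,.055);print(a,b,np.degrees(np.arctan2(*(a-b)[1::-1])),np.linalg.norm(a-b))
print('notebook',at_z(ci,120,340,0),at_z(ci,120,340,.1))
```

```text
rim [ 0.675  -0.0029  0.09  ]
holder [ 0.6751 -0.0015  0.    ]
lid top [ 0.6354 -0.2627  0.025 ]
bar [ 0.6354 -0.2646  0.055 ]
[ 0.66170802 -0.27082346  0.055     ] [ 0.60832695 -0.25843165  0.055     ] -13.069086271311509 0.05480050902683748
notebook [0.30631617 0.12407517 0.        ] [0.32849997 0.09503615 0.1       ]
```

Request:
arm_command([
  [0,-0.5,0,1],
  [0,-1,0,1],
], jaw=1)

```text
t: 0.35
position: [0.192, 0.558, 0.2385]
ee_rot: [0.0, 0.255, 0.967, -0.0]
contact_force: [-0.3, -0.7, 0.7]
finger_gap: 1.002
gripper_force: 0.0
```

Run:
```python
from h import *
print(robot.observe())
```

```text
{'t': 0.35, 'joint_pos': array([-1.36479826,  0.27147326,  0.06521871,  1.74953613, -0.01909417,
        1.1216189 , -0.23771238]), 'qd': array([-0.16321175, -0.62320912,  0.06089223,  0.82036787,  0.00936733,
       -0.18167975, -0.77865378]), 'tau': array([  1.07740916, -34.0700233 ,   1.08451031, -25.67047119,
         0.04531345,   0.03959963,   0.53250477]), 'position': array([0.19196447, 0.55797437, 0.2384666 ]), 'ee_rot': array([ 1.36143482e-04,  2.54589406e-01,  9.67049209e-01, -2.09051522e-04]), 'contact_force': array([-0.27397375, -0.74471416,  0.71890282]), 'wrist_torque': array([-0.01711358,  0.03110449, -0.02497866]), 'gripper_force': 0.0, 'finger_gap': 1.0015772303364816}
```

Request:
arm_command([
  [-0.98,-0.62,0,0],
  [-0.98,-0.62,0,0],
  [-0.98,-0.62,0,0],
  [-0.98,-0.62,0,0],
  [-0.98,-0.62,0,0],
  [-0.98,-0.62,0,0],
  [-0.98,-0.62,0,0],
  [-0.98,-0.62,0,0],
  [-0.98,-0.62,0,0],
  [-0.98,-0.62,0,0],
  [-0.98,-0.62,0,0],
  [-0.98,-0.62,0,0],
  [-0.98,-0.62,0,0],
  [-0.98,-0.62,0,0],
  [-0.98,-0.62,0,0],
  [-0.98,-0.62,0,0],
  [-0.98,-0.62,0,0],
  [-0.98,-0.62,0,0],
  [-0.98,-0.62,0,0],
  [-0.98,-0.62,0,0],
])

```text
t: 2.85
position: [0.6332, -0.2587, 0.2384]
ee_rot: [-0.001, 0.253, 0.968, 0.0]
contact_force: [-0.3, -0.3, -0.8]
finger_gap: 1.002
gripper_force: 0.0
```

Request:
arm_command([
  [0,0,0,1],
  [0,0,0,1],
  [0,0,0,1],
  [0,0,0,1],
  [0,0,0,1],
  [0,0,0,1],
  [0,0,0,1],
  [0,0,0,1],
  [0,0,0,1],
  [0,0,0,1],
  [0,0,0,1],
  [0,0,0,1],
  [0,0,0,1],
  [0,0,0,1],
  [0,0,0,1],
  [0,0,0,1],
  [0,0,0,1],
  [0,0,0,1],
  [0,0,0,1],
  [0,0,0,1],
])

```text
t: 5.35
position: [0.6325, -0.2575, 0.2384]
ee_rot: [-0.001, 0.904, 0.427, -0.0]
contact_force: [-0.0, 0.1, -0.8]
finger_gap: 1.001
gripper_force: 0.0
```

Request:
arm_command([
  [0,0,0,1],
  [0,0,0,1],
  [0,0,0,1],
  [0,0,0,1],
  [0,0,0,1],
  [0,0,0,1],
  [0,0,0,1],
  [0,0,0,1],
  [0,0,0,1],
  [0,0,0,1],
  [0,0,0,1],
  [0,0,0,1],
  [0,0,0,0.7],
  [0,0,0,0],
])

```text
t: 7.1
position: [0.6327, -0.2575, 0.2384]
ee_rot: [-0.0, 0.994, -0.111, -0.001]
contact_force: [0.9, 0.4, 1.0]
finger_gap: 1.0
gripper_force: 0.0
```

Run:
```python
from h import *
s=robot.observe();ci=robot.camera_info('wrist');snap('wrist','w1.png')
print(s['joint_pos'].round(3),s['position'],s['ee_rot'].round(4),s['contact_force'],s['wrist_torque'])
for n,X in[('lidtop',[.6354,-.2627,.025]),('bartop',[.6354,-.2637,.055])]:print(n,proj(ci,X))
np.savez('w1.npz',**{k:ci[k] for k in ci})
```

```text
[-0.472  0.853  1.327  1.547 -0.834  1.405 -0.874] [ 0.63267865 -0.25751985  0.23836924] [-1.000e-04  9.938e-01 -1.108e-01 -7.000e-04] [0.91096224 0.41364758 0.96026059] [-0.06137782 -0.01989169  0.07393662]
lidtop [258.68515154 155.05726645]
bartop [259.92513038 160.90584792]
```

View pics/w1.png

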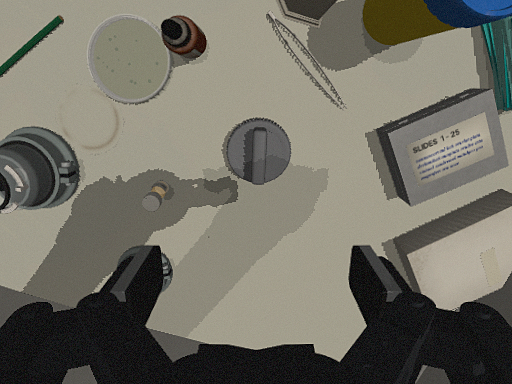

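The wrist view shows the lid disc at about (257,151), with its bar from (260,127) to (258,184). That matches the top view (predicted 259,155).

Run:
```python
from h import *
ci=dict(np.load('w1.npz'))
im=cv2.imread('pics/w1.png')[110:195,215:300]
cv2.imwrite('pics/w1c.png',cv2.resize(im,None,fx=7,fy=7,interpolation=cv2.INTER_CUBIC))
```

```text
(no output)
```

View pics/w1c.png

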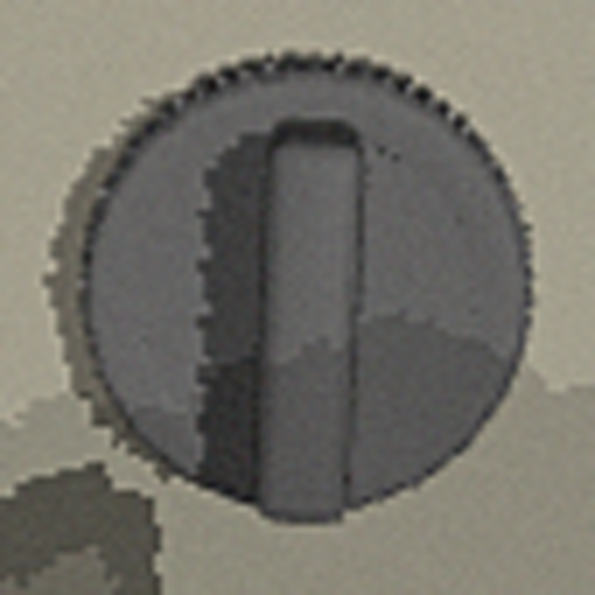

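Run:
```python
from h import *
ci=dict(np.load('w1.npz'))
f=lambda u,v,z:at_z(ci,215+u/7,110+v/7,z)
print('disc',f(308,290,.025)); a=f(316,142,.055);b=f(303,518,.055)
print('bar mid',(a+b)/2,np.linalg.norm(a-b),np.degrees(np.arctan2(*(a-b)[1::-1])))
s=robot.observe();_,x,y,_=s['ee_rot'];print('tool x bearing',np.degrees(np.arctan2(2*x*y,x*x-y*y)))
```

```text
disc [ 0.63925097 -0.26390902  0.025     ]
bar mid [ 0.63869208 -0.26367897  0.055     ] 0.05488502565171878 -14.470377577770419
tool x bearing -12.718129165183305
```

Request:
arm_command([
  [0.16,0.11,0.5,0.3],
  [0,0,0.8,0],
  [0,0,0.8,0],
  [0,0,0.8,0],
  [0,0,0.8,0],
  [0,0,0.6,0],
  [0,0,0.4,0],
  [0,0,0.2,0],
  [0,0,0.13,0],
  [0,0,0,0],
])

```text
t: 8.4
position: [0.6384, -0.264, 0.0386]
ee_rot: [0.0, 0.992, -0.124, 0.0]
contact_force: [-0.2, 0.4, -0.5]
finger_gap: 0.997
gripper_force: 0.0
```

Request:
arm_command([
  [0,0,0,0],
  [0,0,0,0],
  [0,0,0,0],
  [0,0,0,0],
  [0,0,0,0],
  [0,0,0,0],
  [0,0,0,0],
  [0,0,0,0],
], jaw=-1)

```text
t: 9.4
position: [0.6383, -0.2639, 0.0384]
ee_rot: [0.0, 0.992, -0.124, 0.0]
contact_force: [-0.9, 0.2, 1.9]
finger_gap: 0.151
gripper_force: 60.5
```

Run:
```python
from h import *
s=robot.observe()
for k in('joint_pos','position','ee_rot','contact_force','wrist_torque','finger_gap','gripper_force'):print(k,np.round(s[k],4))
```

```text
joint_pos [-0.3876  1.0456  1.1247  1.6485 -1.0283  1.1466 -0.8005]
position [ 0.6383 -0.2639  0.0384]
ee_rot [ 1.000e-04  9.922e-01 -1.244e-01  3.000e-04]
contact_force [-0.9415  0.1836  1.8899]
wrist_torque [ 0.0015 -0.057   0.0128]
finger_gap 0.1506
gripper_force 60.4592
```

Request:
arm_command([
  [0,0,-0.2,0],
  [0,0,-0.6,0],
  [0,0,-0.9,0],
  [0,0,-0.9,0],
  [0,0,-0.7,0],
  [-0.1,-0.6,0,0],
  [-0.12,-0.8,0,0],
  [-0.12,-0.8,0,0],
  [-0.12,-0.8,0,0],
  [-0.12,-0.7,0,0],
  [-0.1,-0.3,0,0],
  [0,0,0,0],
  [0,0,0,0],
  [0,0,0,0],
])

```text
t: 11.15
position: [0.6506, -0.104, 0.1704]
ee_rot: [0.0, 0.992, -0.126, 0.0]
contact_force: [-0.2, -0.4, -0.8]
finger_gap: 0.149
gripper_force: 60.1
```

Run:
```python
from h import *
s=robot.observe();ci=robot.camera_info('wrist');snap('wrist','w2.png');np.savez('w2.npz',**ci)
for k in('joint_pos','position','ee_rot','contact_force','wrist_torque','finger_gap','gripper_force'):print(k,np.round(s[k],4))
u,v=proj(ci,[.675,-.003,.09]).round().astype(int);print(u,v)
im=cv2.imread('pics/w2.png');a,b=max(0,u-100),max(0,v-75);print(a,b)
cv2.imwrite('pics/w2c.png',cv2.resize(im[b:b+150,a:a+200],None,fx=4,fy=4,interpolation=cv2.INTER_CUBIC))
```

```text
joint_pos [-0.7355  0.9041  1.3125  1.6737 -0.9064  1.3038 -1.0674]
position [ 0.6506 -0.104   0.1704]
ee_rot [ 4.000e-04  9.920e-01 -1.259e-01  2.000e-04]
contact_force [-0.2218 -0.3793 -0.8492]
wrist_torque [ 0.0179 -0.0032  0.0242]
finger_gap 0.1491
gripper_force 60.1328
109 201
9 126
```

View pics/w2c.png

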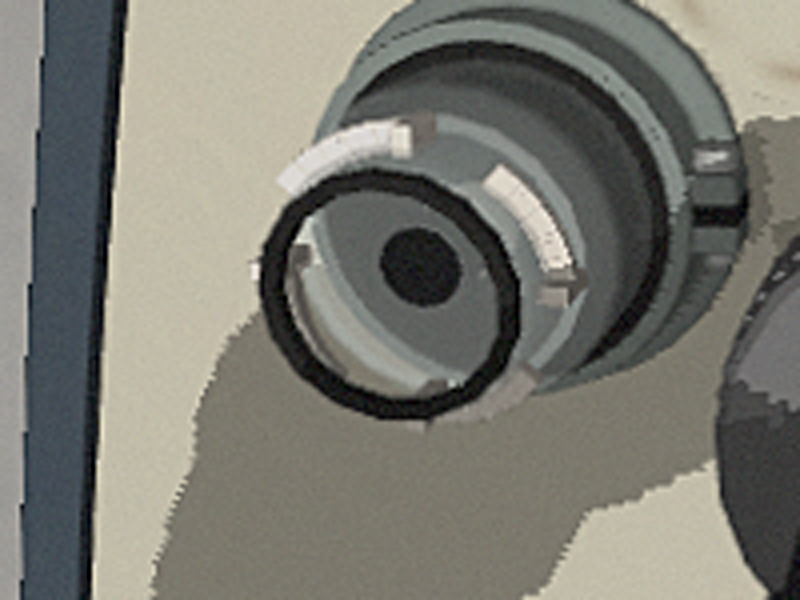

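The rubber ring's centre in the crop is (390,296), which is pixel (106.6,199.9), close to the predicted (109,201).

Run:
```python
from h import *
ci=dict(np.load('w2.npz'))
for z in(.09,.091):print(at_z(ci,9+390.5/4,126+295.5/4,z))
```

```text
[ 0.67616773 -0.00141745  0.09      ]
[ 0.67638733 -0.00198285  0.091     ]
```

Request:
arm_command([
  [0,-0.4,0,0],
  [0,-0.7,0,0],
  [0,-0.7,0,0],
  [0,-0.5,0,0],
  [-0.02,-0.32,0,0],
  [0,0,0,-1],
  [0,0,0,-1],
  [0,0,0,-1],
  [0,0,0,-1],
  [0,0,0,0],
  [0,0,0,0],
])

```text
t: 12.58
position: [0.6762, -0.0006, 0.1701]
ee_rot: [0.0, 0.999, 0.049, -0.0]
contact_force: [0.2, 0.3, -1.1]
finger_gap: 0.149
gripper_force: 60.1
```

```bash
cat > o.py <<'E'
from h import *
s=robot.observe();_,x,y,_=s['ee_rot']
for k in('t','joint_pos','position','contact_force','wrist_torque','finger_gap'):print(k,np.round(s[k],4).tolist())
b=2*np.arctan2(y,x);p=s['position']
T=np.array([.6757,-.0022])-p[:2]
print('bearing x',np.degrees(b).round(2),'lid h',(p[2]-.0384).round(4),'units to centre',((T@[[np.cos(b),np.sin(b)],[np.sin(b),-np.cos(b)]])/.04).round(3),'tilt',np.degrees(2*np.hypot(s['ee_rot'][0],s['ee_rot'][3])).round(2))
E
python3 o.py
```

```text
t 12.575
joint_pos [-0.8489, 0.8854, 1.2529, 1.6266, -0.8713, 1.2901, -0.9127]
position [0.6762, -0.0006, 0.1701]
contact_force [0.1744, 0.3363, -1.052]
wrist_torque [-0.0239, 0.0165, -0.0046]
finger_gap 0.1494
bearing x 5.59 lid h 0.1317 units to centre [-0.015  0.038] tilt 0.01
```

Request:
arm_command([
  [-0.015,0.038,0.2,0],
  [0,0,0.4,0],
  [0,0,0.35,0],
  [0,0,0.2,0],
  [0,0,0.04,0],
  [0,0,0,0],
  [0,0,0,0],
])

```text
t: 13.45
position: [0.6763, -0.002, 0.1232]
ee_rot: [0.0, 0.999, 0.05, 0.001]
contact_force: [-0.6, -0.3, -0.9]
finger_gap: 0.154
gripper_force: 60.1
```

```bash
python3 o.py
```

```text
t 13.45
joint_pos [-0.8283, 0.9274, 1.2033, 1.6571, -0.9168, 1.2249, -0.8841]
position [0.6763, -0.002, 0.1232]
contact_force [-0.6147, -0.2907, -0.8849]
wrist_torque [-0.011, 0.0409, 0.0183]
finger_gap 0.1539
bearing x 5.7 lid h 0.0848 units to centre [-0.015  0.004] tilt 0.07
```

Request:
arm_command([
  [0,0,0.025,0],
  [0,0,0.025,0],
  [0,0,0.025,0],
  [0,0,0,0],
  [0,0,0,0],
])

```text
t: 14.08
position: [0.6758, -0.0017, 0.1194]
ee_rot: [-0.0, 0.999, 0.05, -0.0]
contact_force: [0.8, 0.3, -1.4]
finger_gap: 0.154
gripper_force: 60.1
```

```bash
python3 o.py
```

```text
t 14.075
joint_pos [-0.8271, 0.9307, 1.1992, 1.6593, -0.9199, 1.221, -0.8825]
position [0.6758, -0.0017, 0.1194]
contact_force [0.8241, 0.3031, -1.4483]
wrist_torque [0.0139, -0.0182, 0.0231]
finger_gap 0.1537
bearing x 5.71 lid h 0.081 units to centre [-0.004  0.012] tilt 0.01
```

Request:
arm_command([
  [0,0,0.025,0],
  [0,0,0.025,0],
  [0,0,0,0],
])

```text
t: 14.45
position: [0.6758, -0.0016, 0.1173]
ee_rot: [-0.0, 0.999, 0.05, -0.0]
contact_force: [-0.8, 1.2, -1.5]
finger_gap: 0.152
gripper_force: 60.1
```

Request:
arm_command([
  [0,0,0.025,0],
  [0,0,0,0],
])

```text
t: 14.7
position: [0.6758, -0.0016, 0.1164]
ee_rot: [-0.0, 0.999, 0.05, -0.0]
contact_force: [0.3, 1.0, -1.6]
finger_gap: 0.152
gripper_force: 60.1
```

Request:
arm_command([
  [0,0,0.025,0],
  [0,0,0,0],
])

```text
t: 14.95
position: [0.6759, -0.0017, 0.1158]
ee_rot: [-0.0, 0.999, 0.05, 0.0]
contact_force: [0.5, 1.3, 1.0]
finger_gap: 0.152
gripper_force: 60.5
```

Request:
arm_command([
  [0,0,0,-1],
  [0,0,0,-1],
  [0,0,0,0],
])

```text
t: 15.32
position: [0.6764, -0.0014, 0.1165]
ee_rot: [-0.0, 0.991, 0.136, 0.001]
contact_force: [-0.6, 2.1, 5.3]
finger_gap: 0.146
gripper_force: 60.8
```

```bash
python3 o.py
```

```text
t 15.325
joint_pos [-0.8145, 0.9098, 1.1667, 1.66, -0.8952, 1.198, -0.7241]
position [0.6764, -0.0014, 0.1165]
contact_force [-0.6303, 2.0506, 5.3472]
wrist_torque [0.487, 0.3059, -0.0971]
finger_gap 0.1458
bearing x 15.67 lid h 0.0781 units to centre [-0.022  0.014] tilt 0.1
```

Request:
arm_command([
  [0,-0.025,-0.012,-1],
  [0,0,-0.012,-1],
  [0,0,0,0],
])

```text
t: 15.7
position: [0.6763, -0.001, 0.1174]
ee_rot: [0.0, 0.975, 0.222, 0.001]
contact_force: [-0.6, 1.8, 5.0]
finger_gap: 0.149
gripper_force: 60.9
```

```bash
python3 o.py
```

```text
t 15.7
joint_pos [-0.8047, 0.8857, 1.1383, 1.6598, -0.8643, 1.1799, -0.5702]
position [0.6763, -0.001, 0.1174]
contact_force [-0.605, 1.7681, 5.0334]
wrist_torque [0.3242, 0.0888, -0.037]
finger_gap 0.1494
bearing x 25.6 lid h 0.079 units to centre [-0.028  0.02 ] tilt 0.11
```

Request:
arm_command([
  [0,0,-0.01,-1],
  [0,0,-0.01,-1],
  [0,0,0,0],
])

```text
t: 16.08
position: [0.6764, -0.0011, 0.1182]
ee_rot: [0.0, 0.952, 0.305, 0.001]
contact_force: [-0.6, 1.8, 5.4]
finger_gap: 0.154
gripper_force: 61.0
```

```bash
python3 o.py
```

```text
t 16.075
joint_pos [-0.7918, 0.8619, 1.1081, 1.6588, -0.833, 1.1632, -0.4157]
position [0.6764, -0.0011, 0.1182]
contact_force [-0.5798, 1.7647, 5.3608]
wrist_torque [0.2876, 0.0939, 0.0786]
finger_gap 0.1541
bearing x 35.56 lid h 0.0798 units to centre [-0.03   0.012] tilt 0.11
```

Now smaller steps, without lifting, to feel the drop.

Request:
arm_command([
  [0,0,-0.01,-0.8],
  [0,0,0,0],
])

```text
t: 16.32
position: [0.6763, -0.0015, 0.1181]
ee_rot: [0.001, 0.941, 0.338, 0.001]
contact_force: [0.4, 0.6, 3.7]
finger_gap: 0.151
gripper_force: 60.8
```

Request:
arm_command([
  [0,0,-0.005,-0.8],
  [0,0,0,0],
])

```text
t: 16.58
position: [0.6753, -0.0012, 0.117]
ee_rot: [0.0, 0.929, 0.371, -0.0]
contact_force: [1.7, 0.1, -0.5]
finger_gap: 0.156
gripper_force: 60.1
```

Request:
arm_command([
  [0,0,0,-0.8],
  [0,0,0,0],
])

```text
t: 16.82
position: [0.6749, -0.0008, 0.1167]
ee_rot: [-0.0, 0.915, 0.403, -0.001]
contact_force: [1.1, -0.3, -2.5]
finger_gap: 0.152
gripper_force: 60.0
```

Request:
arm_command([
  [0,0,0.025,0],
  [0,0,0.025,0],
  [0,0,0,0],
])

```text
t: 17.2
position: [0.6751, -0.0008, 0.1154]
ee_rot: [-0.0, 0.915, 0.404, -0.001]
contact_force: [0.1, 0.2, -0.7]
finger_gap: 0.153
gripper_force: 60.1
```

Request:
arm_command([
  [0,0,0.025,0],
  [0,0,0.025,0],
  [0,0,0,0],
])

```text
t: 17.58
position: [0.6754, -0.0008, 0.1137]
ee_rot: [-0.0, 0.915, 0.404, -0.0]
contact_force: [0.4, 0.4, -0.0]
finger_gap: 0.149
gripper_force: 60.1
```

```bash
python3 o.py
```

```text
t 17.575
joint_pos [-0.7724, 0.8385, 1.0642, 1.6611, -0.7984, 1.1382, -0.2259]
position [0.6754, -0.0008, 0.1137]
contact_force [0.4073, 0.3841, -0.0177]
wrist_torque [0.0013, -0.0322, -0.031]
finger_gap 0.149
bearing x 47.7 lid h 0.0753 units to centre [-0.02  0.03] tilt 0.03
```

Request:
arm_command([
  [0,0,0.025,0],
  [0,0,0.025,0],
  [0,0,0,0],
])

```text
t: 17.95
position: [0.6755, -0.0008, 0.1117]
ee_rot: [-0.0, 0.915, 0.404, -0.0]
contact_force: [0.1, -0.1, -1.0]
finger_gap: 0.15
gripper_force: 60.1
```

Request:
arm_command([
  [0,0,0.025,0],
  [0,0,0.02,0],
  [0,0,0,0],
])

```text
t: 18.32
position: [0.6755, -0.0008, 0.1099]
ee_rot: [-0.0, 0.915, 0.404, -0.0]
contact_force: [0.7, -0.2, -1.5]
finger_gap: 0.148
gripper_force: 60.1
```

```bash
python3 o.py
```

```text
t 18.325
joint_pos [-0.7704, 0.8424, 1.0603, 1.6628, -0.8023, 1.1329, -0.2237]
position [0.6755, -0.0008, 0.1099]
contact_force [0.7426, -0.1791, -1.517]
wrist_torque [0.0087, -0.0346, -0.0414]
finger_gap 0.148
bearing x 47.7 lid h 0.0715 units to centre [-0.023  0.028] tilt 0.01
```

Request:
arm_command([
  [0,0,0.02,0],
  [0,0,0,0.6],
  [0,0,0,0.8],
  [0,0,0,0],
])

```text
t: 18.82
position: [0.6758, -0.0009, 0.1094]
ee_rot: [0.0, 0.937, 0.348, 0.0]
contact_force: [0.9, -1.0, -0.2]
finger_gap: 0.155
gripper_force: 60.2
```

```bash
python3 o.py
```

```text
t 18.825
joint_pos [-0.7808, 0.8591, 1.0829, 1.6632, -0.8252, 1.1437, -0.3306]
position [0.6758, -0.0009, 0.1094]
contact_force [0.8908, -1.0219, -0.173]
wrist_torque [0.0145, 0.0068, 0.0013]
finger_gap 0.1547
bearing x 40.75 lid h 0.071 units to centre [-0.023  0.024] tilt 0.03
```

Request:
arm_command([
  [0,0,0.005,1],
  [0,0,0.005,1],
  [0,0,0,0],
])

```text
t: 19.2
position: [0.6759, -0.0009, 0.1092]
ee_rot: [0.0, 0.964, 0.266, 0.0]
contact_force: [-0.1, -0.1, 1.2]
finger_gap: 0.151
gripper_force: 60.4
```

```bash
python3 o.py
```

```text
t 19.2
joint_pos [-0.7946, 0.8824, 1.1144, 1.6637, -0.8566, 1.1609, -0.4845]
position [0.6759, -0.0009, 0.1092]
contact_force [-0.0587, -0.1415, 1.1662]
wrist_torque [0.0369, -0.0029, -0.0434]
finger_gap 0.1514
bearing x 30.82 lid h 0.0708 units to centre [-0.022  0.025] tilt 0.04
```

Request:
arm_command([
  [0,0,0.006,1],
  [0,0,0.006,1],
  [0,0,0,0],
])

```text
t: 19.58
position: [0.676, -0.0009, 0.1089]
ee_rot: [0.0, 0.983, 0.181, 0.0]
contact_force: [0.1, -0.2, 2.7]
finger_gap: 0.149
gripper_force: 60.5
```

```bash
python3 o.py
```

```text
t 19.575
joint_pos [-0.8071, 0.9059, 1.1446, 1.6643, -0.8875, 1.1784, -0.6395]
position [0.676, -0.0009, 0.1089]
contact_force [0.1435, -0.1564, 2.6735]
wrist_torque [0.0358, 0.0327, 0.0189]
finger_gap 0.1486
bearing x 20.85 lid h 0.0705 units to centre [-0.019  0.027] tilt 0.06
```

Request:
arm_command([
  [0,0,0.008,1],
  [0,0,0.008,1],
  [0,0,0,0],
])

```text
t: 19.95
position: [0.6761, -0.0008, 0.1084]
ee_rot: [0.0, 0.995, 0.095, 0.001]
contact_force: [-0.6, 0.4, 2.9]
finger_gap: 0.149
gripper_force: 60.8
```

```bash
python3 o.py
```

```text
t 19.95
joint_pos [-0.8186, 0.9299, 1.1737, 1.6649, -0.9178, 1.1965, -0.7956]
position [0.6761, -0.0008, 0.1084]
contact_force [-0.6247, 0.3574, 2.8886]
wrist_torque [0.0734, 0.0986, -0.0992]
finger_gap 0.1488
bearing x 10.88 lid h 0.07 units to centre [-0.016  0.032] tilt 0.06
```

Request:
arm_command([
  [0,0,0.01,1],
  [0,0,0,0],
])

```text
t: 20.2
position: [0.6761, -0.0006, 0.108]
ee_rot: [-0.0, 0.999, 0.051, 0.001]
contact_force: [-0.3, 0.8, 3.9]
finger_gap: 0.152
gripper_force: 60.8
```

```bash
python3 o.py
```

```text
t 20.2
joint_pos [-0.8238, 0.942, 1.1874, 1.6653, -0.933, 1.2055, -0.874]
position [0.6761, -0.0006, 0.108]
contact_force [-0.3284, 0.81, 3.923]
wrist_torque [0.2064, 0.0636, -0.0246]
finger_gap 0.1524
bearing x 5.89 lid h 0.0696 units to centre [-0.014  0.038] tilt 0.07
```

Request:
arm_command([
  [0,0,0.012,1],
  [0,0,0,0],
])

```text
t: 20.45
position: [0.6761, -0.0005, 0.1076]
ee_rot: [-0.0, 1.0, 0.008, 0.001]
contact_force: [-1.4, 1.2, 5.0]
finger_gap: 0.154
gripper_force: 60.9
```

```bash
python3 o.py|tail -4
```

```text
contact_force [-1.3619, 1.2474, 5.0169]
wrist_torque [0.2611, 0.14, -0.0297]
finger_gap 0.1537
bearing x 0.88 lid h 0.0692 units to centre [-0.011  0.043] tilt 0.07
```

Request:
arm_command([
  [0,0,0.012,1],
  [0,0,0,0],
])

```text
t: 20.7
position: [0.6762, -0.0004, 0.1072]
ee_rot: [-0.0, 0.999, -0.036, 0.001]
contact_force: [-1.0, 1.9, 6.2]
finger_gap: 0.151
gripper_force: 61.0
```

```bash
python3 o.py|tail -4
```

```text
contact_force [-0.9561, 1.9137, 6.1515]
wrist_torque [0.2994, 0.1072, -0.042]
finger_gap 0.1507
bearing x -4.11 lid h 0.0688 units to centre [-0.008  0.047] tilt 0.08
```

Request:
arm_command([
  [0,0,0.004,0.8],
  [0,0,0,0],
])

```text
t: 20.95
position: [0.6762, -0.0003, 0.1069]
ee_rot: [-0.0, 0.998, -0.07, 0.0]
contact_force: [-0.2, 1.6, 5.2]
finger_gap: 0.152
gripper_force: 60.9
```

```bash
python3 o.py|tail -4
```

```text
contact_force [-0.16, 1.6139, 5.2389]
wrist_torque [0.215, 0.0617, -0.0039]
finger_gap 0.1523
bearing x -8.08 lid h 0.0685 units to centre [-0.005  0.049] tilt 0.07
```

Request:
arm_command([
  [0,0,0.004,0.6],
  [0,0,0,0],
])

```text
t: 21.2
position: [0.6762, -0.0002, 0.1068]
ee_rot: [0.0, 0.996, -0.094, 0.0]
contact_force: [-1.0, 0.2, 5.2]
finger_gap: 0.151
gripper_force: 64.3
```

```bash
python3 o.py|tail -4
```

```text
contact_force [-0.975, 0.2356, 5.2367]
wrist_torque [0.1664, 0.0958, 1.179]
finger_gap 0.1515
bearing x -10.79 lid h 0.0684 units to centre [-0.004  0.051] tilt 0.04
```

Request:
arm_command([
  [0,0,0,-0.08],
  [0,0,0,0],
])

```text
t: 21.45
position: [0.6762, -0.0002, 0.1068]
ee_rot: [0.0, 0.996, -0.091, 0.0]
contact_force: [-1.0, 1.1, 5.7]
finger_gap: 0.151
gripper_force: 62.7
```

```bash
python3 o.py|tail -4
```

```text
contact_force [-1.0364, 1.0883, 5.6532]
wrist_torque [0.1973, 0.1616, 1.0383]
finger_gap 0.1508
bearing x -10.42 lid h 0.0684 units to centre [-0.004  0.052] tilt 0.04
```

Request:
arm_command([
  [0,0,0,-0.2],
  [0,0,0,0],
])

```text
t: 21.7
position: [0.6762, -0.0002, 0.1068]
ee_rot: [-0.0, 0.997, -0.083, 0.0]
contact_force: [-0.8, 0.5, 5.2]
finger_gap: 0.152
gripper_force: 61.2
```

```bash
python3 o.py|tail -4
```

```text
contact_force [-0.7617, 0.5311, 5.2404]
wrist_torque [0.2668, 0.0875, 0.4525]
finger_gap 0.1517
bearing x -9.56 lid h 0.0684 units to centre [-0.005  0.051] tilt 0.06
```

Request:
arm_command([
  [0,0,0,-0.11],
  [0,0,0,0],
])

```text
t: 21.95
position: [0.6762, -0.0002, 0.1068]
ee_rot: [-0.0, 0.997, -0.079, 0.001]
contact_force: [0.6, 1.7, 5.6]
finger_gap: 0.153
gripper_force: 61.0
```

```bash
python3 o.py|tail -4
```

```text
contact_force [0.5719, 1.6694, 5.581]
wrist_torque [0.3046, 0.0974, 0.2048]
finger_gap 0.1525
bearing x -9.09 lid h 0.0684 units to centre [-0.005  0.05 ] tilt 0.08
```

Request:
arm_command([
  [0,0,0,0],
  [0,0,0,0],
  [0,0,0,0],
  [0,0,0,0],
  [0,0,0,0],
  [0,0,0,0],
  [0,0,0,0],
  [0,0,0,0],
], jaw=1)

```text
t: 22.95
position: [0.6756, -0.0008, 0.106]
ee_rot: [0.0, 0.997, -0.081, -0.0]
contact_force: [0.3, -1.2, 1.1]
finger_gap: 0.997
gripper_force: 0.0
```

Request:
arm_command([
  [0,0,-0.2,0],
  [0,0,-0.5,0],
  [0,0,-0.8,0],
  [0,0,-0.8,0],
  [0,0,-0.5,0],
  [0,0,0,0],
  [0,0,0,0],
])

```text
t: 23.82
position: [0.675, -0.0004, 0.217]
ee_rot: [-0.0, 0.997, -0.081, -0.001]
contact_force: [0.3, -0.1, 0.5]
finger_gap: 1.0
gripper_force: 0.0
```

Run:
```python
from h import *
snap('wrist','w3.png');snap('side','b3.png');ci=robot.camera_info('side')
w=cv2.imread('pics/w3.png');b=cv2.imread('pics/b3.png')[170:290,140:300]
cv2.imwrite('pics/f.png',np.hstack([cv2.resize(w,(400,300)),cv2.resize(b,(400,300),interpolation=cv2.INTER_CUBIC)]))
cw=robot.camera_info('wrist')
for z in(.0685,.071):print([proj(ci,[.676,-.001,z+k]) for k in(0,.055)])
```

```text
[array([203.94630789, 216.09567523]), array([202.37735223, 186.23800748])]
[array([203.87716817, 214.76845105]), array([202.3035601 , 184.84690643])]
```

View pics/f.png

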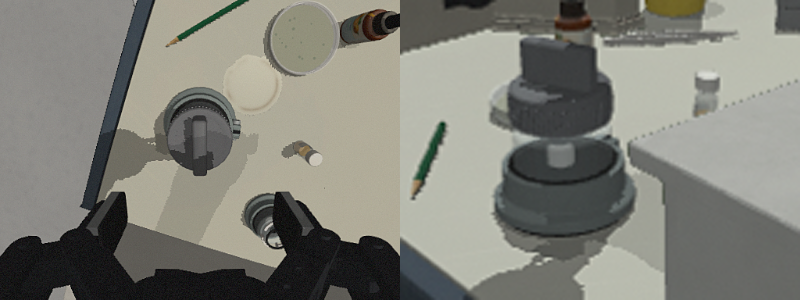

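The lid sits level on the canister at (200,140) in the wrist half of the picture. It measured 68.4 mm before I let go, which is home, and the bystanders are untouched. Handing in.

```bash
python3 -c "
from plant import robot
print(robot.close_job())"
```

```text
the job is handed in; nothing more can be done
None
```

The lid is screwed fully home on the canister (68.4 mm, home is 68.5) and let go, and the job is handed in at about 24 s of the 64 s allowed; wrist torque peaked near 1.2 N m when the lugs met the ribs, and I eased it off before letting go.

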